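# Hold a power module against the sprung stop of an assembly jig

### The arm

A 6-joint arm with a two-finger parallel gripper is mounted at the origin on the work surface. World frame = base frame: x ahead of the robot, y to its left, z up, the work surface at z = 0. Lengths are in m, angles in rad, forces in N, time in s.
With the tool pointing down it reaches from about 0.325 to 0.775 m from the base axis. Payload 5.5 kg.
Tool frame: the origin (TCP) lies at the very end of the fingers, on their centre line; the grasp point (between the pads) lies 19 mm behind it; z points along the fingers, y is the line along which they close (so a half turn about z gives the same grasp; the last joint's range is limited). The gripper opens to 85 mm and grips with 20 to 120 N. Pads are 22 mm wide; open, the fingers measure 114 mm over their backs; the gripper's body (76 mm by 85 mm) begins 54 mm behind the grasp point. The pads swing forward as they close: fully open they stand 13 mm farther back than shut.
Start: joints at [-1.304, 0.091, 1.231, -0, 1.82, -0.057], TCP at [0.191, -0.569, 0.231] pointing down, gripper open.
Joint ranges: [-2.87, 2.87], [-0.86, 2.18], [0.17, 2.46], [-1.51, 4.65], [0.06, 2.69], [-2.65, 2.65]. Speed limits (rad/s): [2.57, 2.57, 3.01, 3.14, 3.14, 3.14].

### API

Orientations are given as [roll, pitch, yaw] about the fixed x, y, z axes, in that order (R = Rz(yaw) Ry(pitch) Rx(roll)).
In Python, from cell import env gives the robot as it stands.
- The arm moves only by the tool arm_command, never from a script. Its argument "series" is a list of rows, each a list of 4 numbers: the shift along the tool's x, y, z in m, then the turn about the tool's z in rad. A call has exactly 10 rows; each row shifts and turns the commanded pose from where the row before left it, along the tool's axes as they then stand; what a row does not reach is not made up. A row lasts 1/8 s, in which the tool goes at most 62.5 mm and 10.7 degrees, less where a joint would pass 70% of its speed; a pose out of reach is approached as far as the arm can. A call is refused whole if a number of a shift passes 0.0625 or a number of a turn 0.188, either way. A call with a gripper value outside its range is refused whole. "claw" is the opening, from 0 (shut) to 1 (fully open), set as the call begins (left out, the last holds). The fingers move at their own pace and stop on an object; the grip force is fixed at half the most. Time passes only in rows, so rows that do not move let the fingers close, or fill a call up. It gives the time, the measured TCP pose, the force, the opening and the grip force at its end, in the units of the state.
- env.get_state(): the state, without advancing time (a new reading comes with each control period).
- env.grab_frame(name): name is "scene" or "top"; returns a dict with "frame" (400x640x3 uint8, blue, green, red), "range_z" (400x640 float32, m along the optical axis (not along the pixel's ray), 0 where there is no reading), "fx", "fy", "cx", "cy" (pixels), "cam_to_world" (4x4, takes a point from camera to world coordinates). Camera axes: x right, y down, z forward; pixel columns grow to the right and rows downward; lengths in m; the calibration is good to about 2 mm. A picture is of the moment at which its call begins.
- env.close_job(): hands the job in; it is judged then, once.
The state is a dict: "clock": time; "joint_positions": joint angles; "dq": joint speeds; "effort": joint torques, N m; "tool_pos": TCP position; "tcp_rot": TCP orientation; "wrist_force": force on the tool from outside, world axes, zero at the start; "moment": the same for the moment, N m; "finger_gap": opening from 0.0 (shut) to 1.0 (fully open); "grasp_force": force on a finger pad.
Only numpy, scipy, OpenCV 4.12 (cv2) and the standard library are available. Lean on these libraries where they do the work, as an engineer would, in place of code of your own. Each camera call takes 0.05 s, during which the arm holds its last target. There are 200 camera calls.

### The job

Lift the power module by its handle, set it flat in the assembly jig between the two side rails (either way round), and slide it squarely against the sprung stop bar until the bar is pushed back about half of its travel, never all the way. Finish while still holding the handle and keeping that steady push, so that a colleague can drive the cover screws: do not let go. Leave the screw cup, the screwdriver and the ruler where they are.

Things in the scene. Friction and masses are not known exactly. Their poses are not given: they have to be found in the camera images.
- module: Power module, a bare steel box 110 (its x) x 90 (its y) x 36 mm high, about 0.6 kg, with a black strap handle on top. Origin: centre of its underside; z up. At the start it stands on the green mat on one side (left or right), with the jig on the other. It looks and works the same turned half round.
- handle (a point): Centre of the module's handle bar, 64 mm above the module's underside, over its centre. The bar is 12 mm wide (module x) x 12 mm high and runs 84 mm along module y, on two posts with 64 mm clear between them; 22 mm of free room between the box's top and the bar. Axes as the module's.
- jig: Assembly jig fixed to the bench: aluminium bed 240 (its x) x 150 (y) mm, top 10 mm above its underside. Origin: centre of the underside; z up. Push along jig +x. Two black rails, x = -110 to +35 mm, 10 mm above the bed, inner faces at y = +-53 mm. The stop bar is at the +x end, before a fixed block (face x = +95, top 48 mm up). Stop at half travel: module centre over the jig origin.
- stop (a joint): Travel of the sprung stop bar along jig +x, in m: 0 at rest, 0.020 all the way back. The force rises evenly from 2 N when it starts to move to 10 N at the end (400 N/m); 0.010 is half travel, 6 N. It springs back when released.
- stop_face (a point): Centre of the stop bar's flat face, which looks to jig -x: a black plastic bar 92 mm wide (jig y), 36 mm high from 1 mm above the bed, 14 mm thick. At rest the face is at jig x = +45 mm; this point is 29 mm above the jig's underside. Axes as the jig's; it moves with the stop.
- screw_cup: Bystander: small open steel cup, 50 mm wide, 30 mm high, between module and jig. Origin: centre of its underside.
- screwdriver: Bystander: screwdriver lying on the mat beyond the work. Origin at its underside; its x axis runs along it.
- ruler: Bystander: clear plastic ruler 40 (x) x 180 (y) x 4 mm lying on the mat beyond the work. Origin: centre of its underside.
Mind the look-alikes: they are no part of the job. Of the things that look like the module, take the one that is farthest from the robot's base at the start.

How it is judged:
On the way, in this order (a step that is already met when the one before it is completed fails the run):
1. the module hangs from the gripper, its underside more than 30 mm above the bench (height (world z) of module above 0.03 m and contact force between the fingers and module above 1 N), for 0.2 s.
2. the module stands flat on the jig's bed between the rails (x of module in the frame of jig between -0.09 and 0.02 m and z of module in the frame of jig between 0.007 and 0.0135 m and y of module in the frame of jig between -0.014 and 0.014 m and angle between module's own z axis and vertical below 0.06 rad and angle between the x axis of module and the x axis of jig, either way round below 0.12 rad), for 0.2 s.
At the end, for the whole second after the job is handed in: Module flat on the jig bed (3.5 mm, 0.06 rad), between the rails (14 mm off centre, 0.12 rad off square at most), pressing the stop with 4 to 8 N (pushed back 5 to 15 of 20 mm), at rest, still gripped by the fingers (over 2 N); bystanders within 20 mm of their starts (all of step 2 and contact force between module and stop between 4 and 8 N and value of joint stop between 0.005 and 0.015 m and contact force between the fingers and module above 2 N and linear speed of module below 0.01 m/s and distance of each of screw_cup, screwdriver, ruler from where it was at the start of the episode below 0.02 m); the arm keeps its last pose, push and grip.
It fails at once if the stop is pushed all the way back (value of joint stop above 0.0192 m).
It fails at once if the screw cup is moved more than 20 mm (distance of screw_cup from where it was at the start of the episode above 0.02 m).
It fails at once if the screwdriver is moved more than 20 mm (distance of screwdriver from where it was at the start of the episode above 0.02 m).
It fails at once if the ruler is moved more than 20 mm (distance of ruler from where it was at the start of the episode above 0.02 m).
It also fails if it takes over 50 s, if anything falls off the work surface, if the arm or the gripper's body presses on something with over 40 N, if the wrist force passes 120 N, or if a joint passes its speed limit or range.

## Working session

There is one attempt and no reset: what is moved stays moved. The work goes in short steps, Python scripts to look and compute and a tool call to move; the robot and the scene stay as the last step left them, time stands still between calls to the robot, and variables do not carry over. Pictures are saved under pics/ and viewed, at most 10 in all, crops included, and the job is handed in when it is done.

Besides the shell and the picture viewer there is one more tool, called after "Call:" by a JSON object that holds its "name" and its "arguments". arm_command: Moves the arm, as the interface text tells. Its arguments: {"type":"object","properties":{"series":{"type":"array"},"claw":{"type":"number"}},"required":["series"]}

```bash
mkdir -p pics; ls
python3 - <<'E'
from cell import env
import cv2,numpy as np
s=env.get_state();print({k:np.round(v,3).tolist() for k,v in s.items()})
for n in("scene","top"):
    f=env.grab_frame(n);np.savez(f"pics/{n}0.npz",**f);cv2.imwrite(f"pics/{n}0.png",f["frame"]);print(n,f["fx"],f["fy"],f["cx"],f["cy"],np.round(f["cam_to_world"],3).tolist(),(f["range_z"]>0).mean())
E
```

```text
pics
{'clock': 0.0, 'joint_positions': [-1.304, 0.092, 1.232, -0.0, 1.82, -0.057], 'dq': [-0.0, 0.001, 0.001, 0.0, -0.002, -0.002], 'effort': [-0.0, -45.873, -41.802, -0.0, 0.012, 0.0], 'tool_pos': [0.191, -0.569, 0.23], 'tcp_rot': [-3.14, -0.0, 0.324], 'wrist_force': [-0.309, -0.124, 0.273], 'moment': [0.016, -0.006, 0.034], 'grasp_force': 0.0, 'finger_gap': 1.0}
scene 406.14978907299314 406.14978907299314 314.41349568525675 203.9798191884546 [[-0.361, 0.603, -0.712, 1.093], [0.932, 0.245, -0.266, 0.155], [0.014, -0.76, -0.65, 0.578], [0.0, 0.0, 0.0, 1.0]] 0.9962265625
top 514.869693518839 514.869693518839 316.1779503711944 202.82988384012287 [[-0.0, -0.997, 0.074, 0.423], [-1.0, -0.002, -0.022, -0.031], [0.022, -0.074, -0.997, 1.36], [0.0, 0.0, 0.0, 1.0]] 0.995984375
```

View pics/scene0.png

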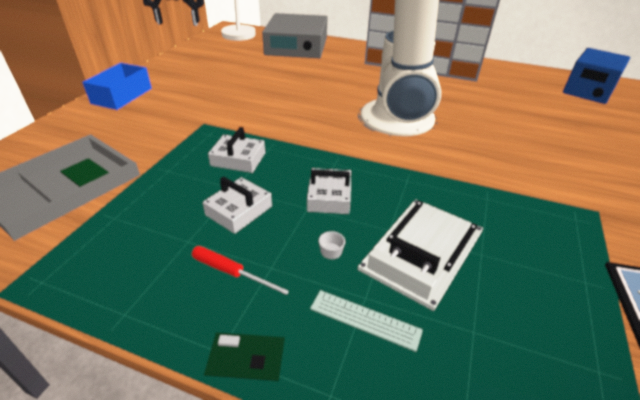

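View pics/top0.png

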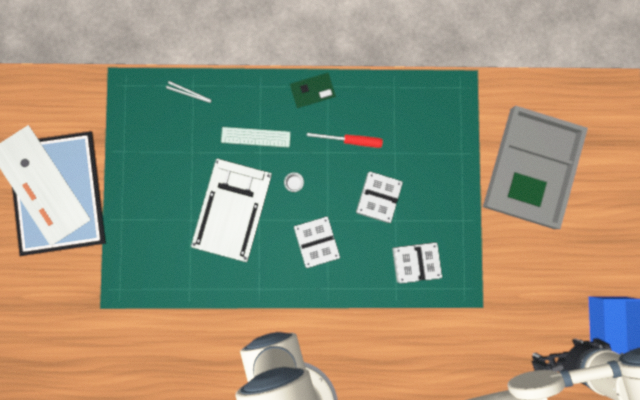

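The scene view shows three modules at (237,150), (238,203) and (330,190), plus the jig at (425,250) and the cup at (332,245). The top view shows modules at (380,197), (318,242) and (417,263), the jig at (232,210) with its stop toward image-up, and the cup at (294,183).

```bash
cat > h.py <<'E'
import numpy as np,cv2
def load(n):return dict(np.load(f"pics/{n}.npz"))
def ray(f,uv):
    uv=np.atleast_2d(np.asarray(uv,float));T=f["cam_to_world"]
    d=np.c_[(uv[:,0]-f["cx"])/f["fx"],(uv[:,1]-f["cy"])/f["fy"],np.ones(len(uv))]@T[:3,:3].T
    return T[:3,3],d
def plane(f,uv,z):
    o,d=ray(f,uv);return o+d*((z-o[2])/d[:,2])[:,None]
def tri(f1,a,f2,b):
    o1,d1=ray(f1,a);o2,d2=ray(f2,b);d1=d1[0];d2=d2[0]
    s=np.linalg.lstsq(np.c_[d1,-d2],o2-o1,rcond=None)[0]
    p,q=o1+s[0]*d1,o2+s[1]*d2;return (p+q)/2,np.linalg.norm(p-q)
def blobs(f,box,lo,hi,amin=30):
    """grey-ish blobs with brightness lo..hi inside box -> (area, centroid, minAreaRect)"""
    x0,y0,x1,y1=box;c=f["frame"][y0:y1,x0:x1]
    m=((c.max(2)>=lo)&(c.max(2)<=hi)).astype(np.uint8)
    n,l,st,ce=cv2.connectedComponentsWithStats(m)
    r=[]
    for i in range(1,n):
        if st[i,4]>=amin:
            p=np.argwhere(l==i)[:,::-1].astype(np.float32)+[x0,y0]
            r.append((st[i,4],ce[i]+[x0,y0],cv2.minAreaRect(p.astype(np.float32))))
    return r
E
python3 - <<'E'
from h import *
t,s=load("top0"),load("scene0")
for n,f,bs in(("top",t,[(350,160,410,230),(290,210,345,275),(385,235,450,290),(180,150,280,270)]),("scene",s,[(195,170,280,235),(350,190,490,310)])):
    for b in bs:
        print(n,b)
        for a,c,r in blobs(f,b,0,50): print("  ",a,c.round(1),[np.round(x,1) for x in r], plane(f,c,.06 if b[0]!=180 and b[0]!=350 else .02)[0].round(3))
a=cv2.resize(t["frame"][150:270,180:290],None,fx=4,fy=4,interpolation=2)
b=cv2.resize(t["frame"][160:232,350:430],None,fx=4,fy=4,interpolation=2)
im=np.zeros((480,760,3),np.uint8);im[:480,:440]=a;im[:288,440:]=b;cv2.imwrite("pics/c1.png",im)
E
```

```text
top (350, 160, 410, 230)
top (290, 210, 345, 275)
top (385, 235, 450, 290)
top (180, 150, 280, 270)
scene (195, 170, 280, 235)
   247 [235.2 188.6] [array([235.8, 190.8]), array([38.6, 11.8]), np.float64(31.0)] [ 0.542 -0.224  0.06 ]
scene (350, 190, 490, 310)
   788 [412.3 248.5] [array([410.5, 244.1]), array([68.3, 41.4]), np.float64(69.0)] [0.533 0.144 0.02 ]
   149 [460.9 245.6] [array([461.4, 245.1]), array([ 4. , 39.7]), np.float64(32.9)] [0.491 0.229 0.02 ]
```

View pics/c1.png

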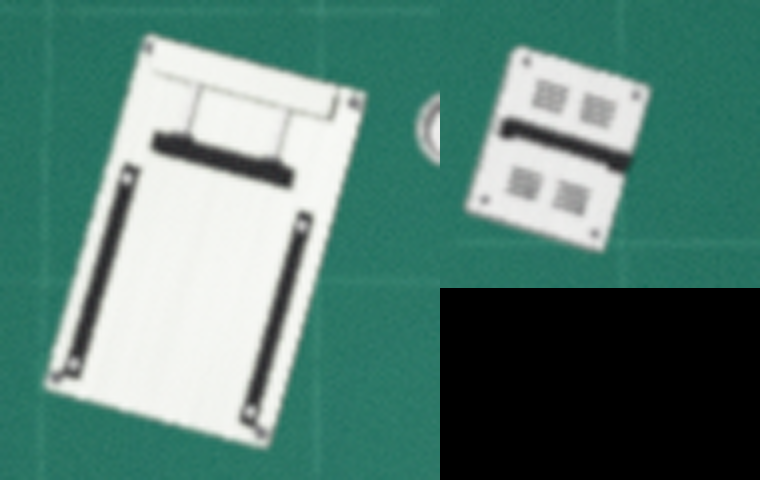

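The crop shows the jig outline with rails running from (130,170) to (75,370) and (305,215) to (250,420), and the black stop bar at (222,160). The far module's handle bar runs from (505,128) to (630,162). I'll raise the thresholds and measure.

Run:
```python
from h import *
t,s=load("top0"),load("scene0")
yaw=lambda a,b:np.degrees(np.arctan2(*(b-a)[1::-1]))
def rect(f,r,z):
    c=plane(f,cv2.boxPoints(r),z);e1,e2=c[1]-c[0],c[2]-c[1]
    L=e1 if np.linalg.norm(e1)>np.linalg.norm(e2) else e2
    return c.mean(0).round(4),np.degrees(np.arctan2(L[1],L[0])).round(2),[np.linalg.norm(e1).round(4),np.linalg.norm(e2).round(4)]
for nm,b,z in(("A",(355,165,405,225),.07),("B",(293,214,342,270),.07),("C",(390,239,445,287),.07),("jig",(185,155,275,265),.02)):
    print(nm)
    for a,c,r in blobs(t,b,0,85,25): print("  ",a,c.round(1),*rect(t,r,z))
print("white outlines")
for nm,b,z in(("A",(350,160,412,230),.036),("jig",(180,150,280,270),.01),("cup",(280,170,308,196),.03)):
    x0,y0,x1,y1=b;m=(t["frame"][y0:y1,x0:x1].min(2)>115).astype(np.uint8)
    k=max(cv2.findContours(m,0,2)[0],key=cv2.contourArea)+[x0,y0]
    print(nm,*rect(t,cv2.minAreaRect(k.astype(np.float32)),z)); print(plane(t,cv2.boxPoints(cv2.minAreaRect(k.astype(np.float32))),z).round(4).tolist())
print("scene")
for b in((195,170,280,235),(350,190,490,310)):
    for a,c,r in blobs(s,b,0,75,25): print("  ",a,c.round(1),cv2.boxPoints(r).round(1).tolist())
c=s["frame"];im=np.zeros((480,780,3),np.uint8)
im[:270,:360]=cv2.resize(c[175:220,205:265],None,fx=6,fy=6,interpolation=2)
im[:480,360:]=cv2.resize(c[190:310,355:460],None,fx=4,fy=4,interpolation=2);cv2.imwrite("pics/c2.png",im)
```

```text
A
   102 [382.1 195.9] [ 0.5368 -0.2238  0.07  ] -107.79 [np.float64(0.0098), np.float64(0.0822)]
B
   74 [316.7 241.8] [ 0.4214 -0.0601  0.07  ] -73.12 [np.float64(0.0759), np.float64(0.0059)]
C
   108 [420.3 264.2] [ 0.3675 -0.3177  0.07  ] -173.19 [np.float64(0.0125), np.float64(0.0793)]
jig
   140 [235.4 189.4] [0.5583 0.1504 0.02  ] -105.48 [np.float64(0.0119), np.float64(0.0899)]
   117 [204.9 217.3] [0.4845 0.2285 0.02  ] -15.32 [np.float64(0.1118), np.float64(0.0071)]
   102 [248.5 229.4] [0.4543 0.1151 0.02  ] -15.09 [np.float64(0.1129), np.float64(0.006)]
white outlines
A [ 0.5379 -0.2229  0.036 ] -17.4 [np.float64(0.1146), np.float64(0.0956)]
[[0.4972, -0.1602, 0.036], [0.6066, -0.1945, 0.036], [0.5785, -0.2859, 0.036], [0.4694, -0.251, 0.036]]
jig [0.5058 0.1626 0.01  ] -14.72 [np.float64(0.2441), np.float64(0.1553)]
[[0.4086, 0.2679, 0.01], [0.6447, 0.2058, 0.01], [0.6027, 0.0563, 0.01], [0.3672, 0.1204, 0.01]]
cup [ 0.5776 -0.001   0.03  ] -179.89 [np.float64(0.0494), np.float64(0.0496)]
[[0.6024, 0.0238, 0.03], [0.6025, -0.0256, 0.03], [0.5529, -0.0256, 0.03], [0.5528, 0.0236, 0.03]]
scene
   319 [234.5 188. ] [[214.89999389648438, 185.89999389648438], [221.6999969482422, 174.0], [256.70001220703125, 194.10000610351562], [249.8000030517578, 206.0]]
   924 [412.  247.6] [[378.3999938964844, 216.8000030517578], [419.29998779296875, 202.89999389648438], [441.70001220703125, 269.0], [400.79998779296875, 282.8999938964844]]
   200 [460.9 245.5] [[447.8999938964844, 261.3999938964844], [469.8999938964844, 226.10000610351562], [474.20001220703125, 228.6999969482422], [452.1000061035156, 264.1000061035156]]
```

View pics/c2.png

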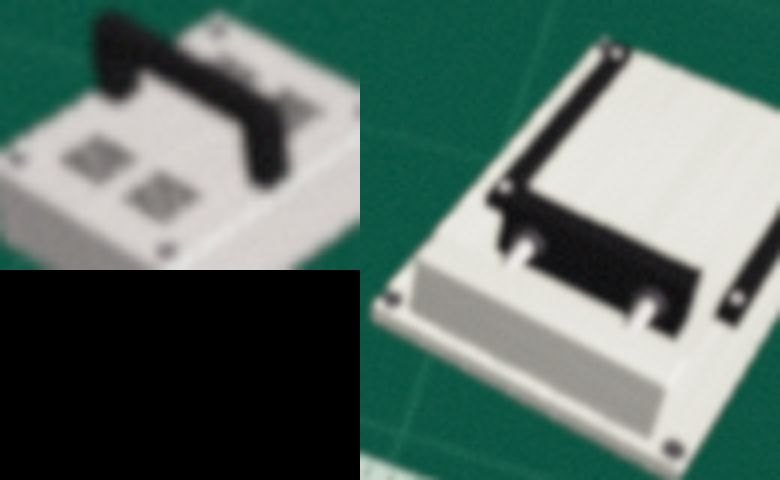

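Module A at (0.537, -0.2235), yaw about -17.6°, is the farthest from the base (0.58 m, against 0.43 and 0.49). The jig origin is at (0.5057, 0.1623), yaw -15.1°. Next I triangulate the heights, and at the same time start turning and moving over the module.

Run:
```python
from h import *
t,s=load("top0"),load("scene0")
print("bar top",tri(t,(382.1,195.9),s,(235.5,184.2)))
# rail left screws top (crop1 /4+(180,150); crop2 (x-360)/4+355, y/4+190)
print("rail screw far",tri(t,(180+128/4,150+178/4),s,(355+(738-360)/4,190+298/4)))
print("railR near stop",tri(t,(180+304/4,150+224/4),s,(355+(506-360)/4,190+186/4)))
print("bed corner",tri(t,(180+364/4,150+94/4),s,(355+(372-360)/4,190+305/4)))
```

```text
bar top (array([ 0.5370305 , -0.22536909,  0.06738696]), np.float64(0.0007099901306369594))
rail screw far (array([0.54441774, 0.21328084, 0.01670448]), np.float64(0.0031582647114898788))
railR near stop (array([0.51424897, 0.09862435, 0.01745664]), np.float64(0.003599610267921268))
bed corner (array([0.60141252, 0.05926055, 0.00640643]), np.float64(0.00036590030894411004))
```

Call:
{"name": "arm_command", "arguments": {"series": [[0,0,0,-0.1],[0,0,0,-0.17],[0,0,0,-0.17],[0,0,0,-0.17],[0,0,0,-0.17],[0,0,0,-0.16],[0,0,0,0],[0.02,0.01,0,0],[0.04,0.02,0,0],[0.04,0.02,0,0]], "claw": 0.7}}

```text
clock: 1.35
tool_pos: [0.2701, -0.4869, 0.2311]
tcp_rot: [3.141, -0.001, 1.261]
wrist_force: [1.1, -0.8, -0.5]
finger_gap: 0.701
grasp_force: 0.0
```

Call:
{"name": "arm_command", "arguments": {"series": [[0.04,0.021,0,0],[0.04,0.021,0,0],[0.04,0.021,0,0],[0.04,0.021,0,0],[0.04,0.021,0.01,0],[0.04,0.021,0.02,0],[0.04,0.021,0.03,0],[0.03,0.016,0.03,0],[0.02,0.012,0.01,0],[0,0,0,0]]}}

```text
clock: 2.6
tool_pos: [0.5355, -0.2243, 0.1297]
tcp_rot: [-3.139, -0.001, 1.265]
wrist_force: [-0.6, -0.6, -0.3]
finger_gap: 0.701
grasp_force: 0.0
```

Run:
```python
from cell import env
import numpy as np,cv2
s=env.get_state();print(s["clock"],np.round(s["tool_pos"],4),np.round(s["tcp_rot"],4),np.round(s["joint_positions"],3))
f=env.grab_frame("scene");cv2.imwrite("pics/s1.png",cv2.resize(f["frame"][110:260,180:360],None,fx=4,fy=4,interpolation=2))
```

```text
2.6 [ 0.5355 -0.2243  0.1297] [-3.1387e+00 -1.0000e-03  1.2651e+00] [-4.560e-01  4.500e-02  1.458e+00  1.000e-03  1.641e+00 -1.500e-01]
```

View pics/s1.png

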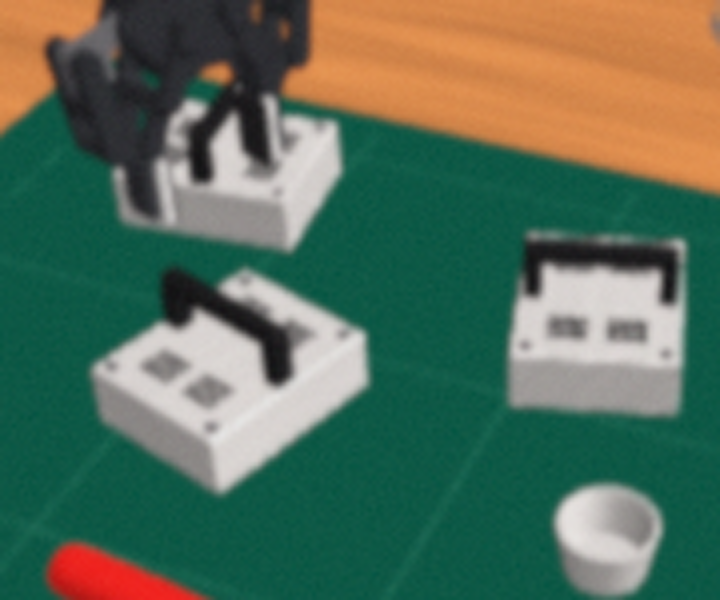

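The fingertips (crop (150,215) and (265,160)) straddle the far module's handle in line with the bar (crop (225,320)). I descend and close.

Call:
{"name": "arm_command", "arguments": {"series": [[0,0.001,0.01,0],[0,0,0.02,0],[0,0,0.02,0],[0,0,0.018,0],[0,0,0.01,0],[0,0,0.005,0],[0,0,0,0],[0,0,0,0],[0,0,0,0],[0,0,0,0]]}}

```text
clock: 3.9
tool_pos: [0.5365, -0.2273, 0.0487]
tcp_rot: [3.141, 0.0, 1.264]
wrist_force: [-0.0, -0.1, -0.4]
finger_gap: 0.702
grasp_force: 0.0
```

Call:
{"name": "arm_command", "arguments": {"series": [[0,0,0,0],[0,0,0,0],[0,0,0,0],[0,0,0,0],[0,0,0,0],[0,0,0,0],[0,0,0,0],[0,0,0,0],[0,0,0,0],[0,0,0,0]], "claw": 0}}

```text
clock: 5.15
tool_pos: [0.5366, -0.2274, 0.0487]
tcp_rot: [3.141, 0.0, 1.264]
wrist_force: [1.9, -1.1, 3.8]
finger_gap: 0.127
grasp_force: 60.0
```

Call:
{"name": "arm_command", "arguments": {"series": [[0,0,-0.005,0],[0,0,-0.01,0],[0,0,-0.015,0],[0,0,-0.02,0],[0,0,-0.02,0],[0,0,-0.02,0],[0,0,-0.015,0],[0,0,-0.01,0],[0,0,0,-0.02],[0,0,0,-0.023]]}}

```text
clock: 6.4
tool_pos: [0.536, -0.2271, 0.1623]
tcp_rot: [-3.14, -0.0, 1.308]
wrist_force: [-0.1, -0.6, -4.5]
finger_gap: 0.122
grasp_force: 58.9
```

Call:
{"name": "arm_command", "arguments": {"series": [[0.02,-0.009,0,0],[0.03,-0.014,0,0],[0.045,-0.0205,0,0],[0.045,-0.0205,0,0],[0.045,-0.0205,0,0],[0.045,-0.0205,0,0],[0.045,-0.0205,0,0],[0.045,-0.0205,0,0],[0.03,-0.014,0,0],[0.0145,-0.006,0,0]]}}

```text
clock: 7.65
tool_pos: [0.4698, 0.1701, 0.1627]
tcp_rot: [-3.141, 0.0, 1.31]
wrist_force: [0.4, -0.8, -3.0]
finger_gap: 0.122
grasp_force: 58.9
```

Call:
{"name": "arm_command", "arguments": {"series": [[0,0,0.01,0],[0,0,0.02,0],[0,0,0.02,0],[0,0,0.01,0],[0,0,0,0],[0,0,0,0],[0,0,0,0],[0,0,0,0],[0,0,0,0],[0,0,0,0]]}}

```text
clock: 8.9
tool_pos: [0.4712, 0.168, 0.1034]
tcp_rot: [3.141, -0.0, 1.307]
wrist_force: [-0.6, 0.3, -3.4]
finger_gap: 0.128
grasp_force: 58.9
```

Run:
```python
from cell import env
import numpy as np,cv2
from h import *
s=env.get_state();print(s["clock"],np.round(s["tool_pos"],4),np.round(s["tcp_rot"],4),np.round(s["wrist_force"],2))
for n in("top","scene"):
    f=env.grab_frame(n);np.savez(f"pics/{n}2.npz",**f)
    if n=="top":a=cv2.resize(f["frame"][140:280,170:300],None,fx=3,fy=3,interpolation=2)
    else:b=cv2.resize(f["frame"][150:320,350:500],None,fx=2.5,fy=2.5,interpolation=2)
im=np.zeros((430,770,3),np.uint8);im[:a.shape[0],:390]=a;im[:b.shape[0],390:390+b.shape[1]]=b;cv2.imwrite("pics/c3.png",im)
```

```text
8.9 [0.4712 0.168  0.1034] [ 3.1414e+00 -1.0000e-04  1.3069e+00] [-0.6   0.25 -3.36]
```

View pics/c3.png

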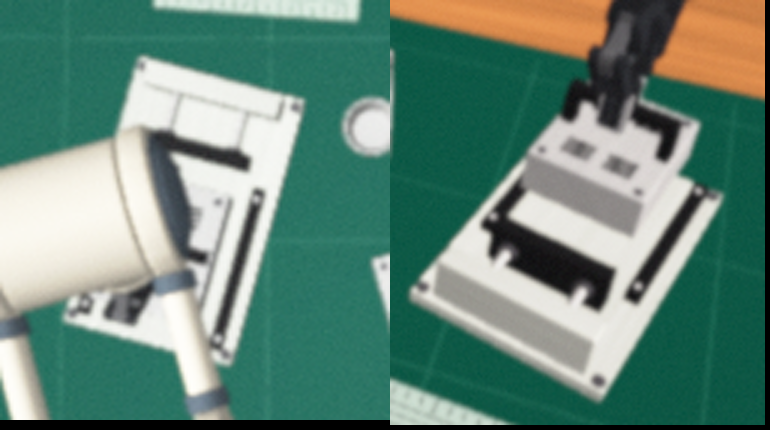

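The module hangs level over the jig. In the crop, the stop-side lower corners are at about (525,187) and (638,233), and the upper ones at (532,150) and (648,200). I check the lateral centring.

Run:
```python
from h import *
s=load("scene2");O=np.array([.5057,.1623]);a=-.2635;R=np.array([[np.cos(a),np.sin(a)],[-np.sin(a),np.cos(a)]])
P=lambda p:((p[0]-390)/2.5+350-.3,p[1]/2.5+150-.3)
for p,z in(((525,187),.0547),((638,233),.0547),((532,150),.0907),((648,200),.0907),((698,126),.0907)):
    print(p,(R@(plane(s,P(p),z)[0,:2]-O)).round(4))
# reference: rail-end / bed corners known jig coordinates
for p,z in(((411,294),.01),((601,398),.01),((720,195),.01)): print("bed",p,(R@(plane(s,P(p),z)[0,:2]-O)).round(4))
```

```text
(525, 187) [ 0.018  -0.0409]
(638, 233) [0.0123 0.046 ]
(532, 150) [ 0.0172 -0.0418]
(648, 200) [0.0161 0.0461]
(698, 126) [-0.0835  0.0457]
bed (411, 294) [ 0.124  -0.0715]
bed (601, 398) [0.1248 0.0767]
bed (720, 195) [-0.1165  0.0742]
```

Once I correct for the same bias seen in the bed corners, the module is centred and square. Lowering it.

Call:
{"name": "arm_command", "arguments": {"series": [[0,0,0.005,0],[0,0,0.01,0],[0,0,0.01,0],[0,0,0.008,0],[0,0,0.005,0],[0,0,0.003,0],[0,0,0.002,0],[0,0,0,0],[0,0,0,0],[0,0,0,0]]}}

```text
clock: 10.25
tool_pos: [0.4713, 0.168, 0.0605]
tcp_rot: [3.141, -0.0, 1.307]
wrist_force: [0.1, 0.5, -4.2]
finger_gap: 0.123
grasp_force: 58.9
```

Call:
{"name": "arm_command", "arguments": {"series": [[0,0,0.001,0],[0,0,0,0],[0,0,0.0005,0],[0,0,0,0],[0,0,0.0005,0],[0,0,0,0],[0,0,0,0],[0,0,0,0],[0,0,0,0],[0,0,0,0]]}}

```text
clock: 11.5
tool_pos: [0.4712, 0.168, 0.0586]
tcp_rot: [3.141, -0.0, 1.307]
wrist_force: [-2.2, -1.3, 2.4]
finger_gap: 0.126
grasp_force: 59.7
```

Call:
{"name": "arm_command", "arguments": {"series": [[0,0.002,0,0],[0,0.003,0,0],[0,0.003,0,0],[0,0.003,0,0],[0,0.003,0,0],[0,0.003,0,0],[0,0.002,0,0],[0,0,0,0],[0,0,0,0],[0,0,0,0]]}}

```text
clock: 12.75
tool_pos: [0.4898, 0.1633, 0.0586]
tcp_rot: [3.141, -0.001, 1.307]
wrist_force: [-2.7, 1.9, 5.0]
finger_gap: 0.126
grasp_force: 60.1
```

Run:
```python
from cell import env
import numpy as np
J=np.array([.9655,-.2605,0])
F=[]
for i in range(6):
    env.grab_frame("top");s=env.get_state();F.append(s["wrist_force"])
F=np.array(F);print(F.round(2),"along",(F@J).mean(),(F@J).std(),np.round(s["tool_pos"],4), "jig x",J@(s["tool_pos"]-np.array([.5057,.1623,0])))
```

```text
[[-1.36  3.12  3.49]
 [-1.64  1.76  4.68]
 [-2.24  3.64  3.86]
 [-1.52  3.67  4.19]
 [-1.74  4.08  4.68]
 [-1.47  4.17  4.55]] along -2.4921495111257177 0.3630650038098864 [0.4899 0.1633 0.0586] jig x -0.015552874339463335
```

Call:
{"name": "arm_command", "arguments": {"series": [[0,0.001,0,0],[0,0.002,0,0],[0,0.002,0,0],[0,0.002,0,0],[0,0.002,0,0],[0,0.001,0,0],[0,0,0,0],[0,0,0,0],[0,0,0,0],[0,0,0,0]]}}

```text
clock: 14.3
tool_pos: [0.4976, 0.1606, 0.0586]
tcp_rot: [-3.138, 0.001, 1.307]
wrist_force: [-10.9, 2.6, 9.6]
finger_gap: 0.125
grasp_force: 60.8
```

```bash
cat > m.py <<'E'
from cell import env
import numpy as np
J=np.array([.9655,-.2605,0])
F=[]
for i in range(5):
    f=env.grab_frame("scene");s=env.get_state();F.append(s["wrist_force"])
F=np.array(F);print(s["clock"],F.mean(0).round(2),"along",(F@J).mean(),np.round(s["tool_pos"],4),np.round(s["tcp_rot"],4), "jig x",J@(s["tool_pos"]-np.array([.5057,.1623,0])),s["grasp_force"])
import sys
np.savez(f"pics/{sys.argv[1]}.npz",**f)
E
python3 m.py p1
```

```text
14.55 [-10.07   2.83   9.81] along -10.454984374149944 [0.4976 0.1606 0.0586] [-3.1381e+00  9.0000e-04  1.3072e+00] jig x -0.007414067499404968 60.82511007785797
```

Run:
```python
from h import *
im=np.zeros((480,780,3),np.uint8)
for i,n in enumerate(("scene0","p1")):
    im[:480,i*390:(i+1)*390]=cv2.resize(load(n)["frame"][230:310,370:435],None,fx=6,fy=6,interpolation=2)
cv2.imwrite("pics/c4.png",im)
```

```text
(no output)
```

View pics/c4.png

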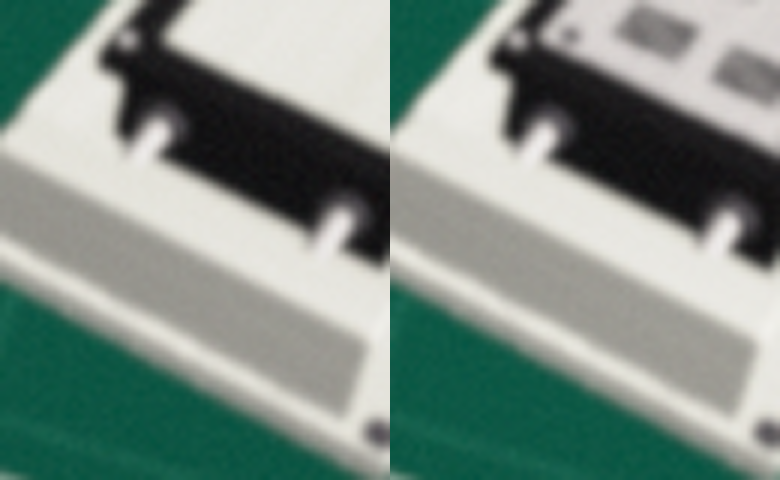

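The stop bar has moved only about 1 mm (its lower corner went from (120,132) to (118,135) at 6x). The rest of the force is bed friction, because I am pressing down with 10 N. I unload vertically, then push on.

Call:
{"name": "arm_command", "arguments": {"series": [[0,0,-0.0005,0],[0,0,-0.0005,0],[0,0,-0.0005,0],[0,0,-0.0005,0],[0,0,0,0],[0,0,0,0],[0,0,0,0],[0,0,0,0],[0,0,0,0],[0,0,0,0]]}}

```text
clock: 15.8
tool_pos: [0.4978, 0.1604, 0.0588]
tcp_rot: [-3.138, 0.001, 1.307]
wrist_force: [-4.8, 3.2, -0.0]
finger_gap: 0.125
grasp_force: 59.6
```

```bash
python3 m.py p2
```

```text
16.05 [-4.53  3.9   0.47] along -5.390016507662677 [0.4978 0.1605 0.0588] [-3.1380e+00  1.2000e-03  1.3071e+00] jig x -0.007184885709127359 59.57359492778778
```

Call:
{"name": "arm_command", "arguments": {"series": [[0,0.001,0,0],[0,0.001,0,0],[0,0.001,0,0],[0,0.001,0,0],[0,0.001,0,0],[0,0,0,0],[0,0,0,0],[0,0,0,0],[0,0,0,0],[0,0,0,0]]}}

```text
clock: 17.3
tool_pos: [0.502, 0.1593, 0.0588]
tcp_rot: [-3.137, 0.001, 1.307]
wrist_force: [-7.9, 3.5, 1.9]
finger_gap: 0.125
grasp_force: 59.8
```

```bash
python3 m.py p3
```

```text
17.55 [-7.21  3.83  2.48] along -7.95825479756177 [0.502  0.1593 0.0589] [-3.1366e+00  1.4000e-03  1.3073e+00] jig x -0.0027866865731193667 59.82504665851593
```

```bash
cat > st.py <<'E'
from h import *
import sys
a=-.2635;c,sn=np.cos(a),np.sin(a)
def edge(f):
    T=np.linalg.inv(f["cam_to_world"]);r=[]
    g=f["frame"].max(2).astype(np.float32);xs=np.arange(.045,.094,.0002)
    for y in np.arange(-.018,.0181,.002):
        w=np.c_[.5057+c*xs-sn*y,.1623+sn*xs+c*y,np.full_like(xs,.011),np.ones_like(xs)]@T.T
        u=(f["fx"]*w[:,0]/w[:,2]+f["cx"]).astype(np.float32);v=(f["fy"]*w[:,1]/w[:,2]+f["cy"]).astype(np.float32)
        p=cv2.remap(g,u[None],v[None],1)[0]
        k=np.where((p[:-1]<125)&(p[1:]>=125))[0]
        r.append(xs[k[-1]] if len(k) else np.nan)
    return np.array(r)
e0=edge(load("scene0"))
for n in sys.argv[1:]:
    d=(edge(load(n))-e0)*1e3;print(n,"rest",np.nanmedian(e0).round(4),"travel mm",np.nanmedian(d).round(2),np.round(d,1))
E
python3 st.py scene2 p1 p2 p3
```

```text
scene2 rest 0.0576 travel mm 0.0 [-0.2  0.   0.   0.   0.   0.   0.  -0.2  0.   0.  -0.2  0.  -0.2  0.
  0.  -0.2  0.  -0.2  0. ]
p1 rest 0.0576 travel mm 1.0 [1.  1.2 1.2 1.2 1.  1.  1.  1.  1.  1.  0.8 1.2 0.8 1.2 1.  1.  1.  1.
 1. ]
p2 rest 0.0576 travel mm 1.4 [1.  1.  1.2 1.4 1.6 1.6 1.6 1.6 1.6 1.6 1.4 1.6 1.4 1.6 1.4 1.6 1.4 1.4
 1.4]
p3 rest 0.0576 travel mm 5.6 [5.4 5.6 5.8 5.6 5.6 5.6 5.6 5.6 5.6 5.6 5.4 5.4 5.4 5.4 5.6 5.4 5.4 5.4
 5.4]
```

Stop travel measures 5.6 mm and is even across the bar; I need about 4.4 mm more.

Call:
{"name": "arm_command", "arguments": {"series": [[0,0.001,0,0],[0,0.001,0,0],[0,0.001,0,0],[0,0.001,0,0],[0,0.001,0,0],[0,0,0,0],[0,0,0,0],[0,0,0,0],[0,0,0,0],[0,0,0,0]]}}

```text
clock: 18.8
tool_pos: [0.5063, 0.1581, 0.0589]
tcp_rot: [-3.135, 0.002, 1.307]
wrist_force: [-9.9, 4.0, 3.1]
finger_gap: 0.123
grasp_force: 60.1
```

```bash
python3 m.py p4; python3 st.py p4
python3 - <<'E'
from h import *
f=load("p4");cv2.imwrite("pics/c5.png",cv2.resize(f["frame"][170:370,180:500],None,fx=2.5,fy=2.5,interpolation=2))
E
```

```text
19.05 [-9.41  4.4   3.78] along -10.236999882134564 [0.5063 0.1581 0.0589] [-3.1355e+00  1.5000e-03  1.3075e+00] jig x 0.001691256550880199 60.06437301635742
p4 rest 0.0576 travel mm 5.6 [5.6 5.6 5.8 5.6 5.6 5.6 5.6 5.6 5.6 5.6 5.4 5.6 5.2 5.4 5.6 5.4 5.6 5.4
 5.6]
```

View pics/c5.png

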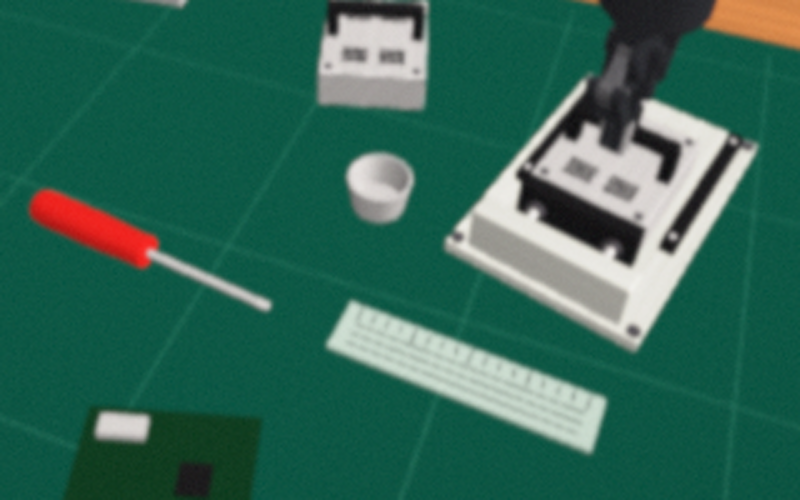

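The 5.6 mm reading has saturated, because the fixed block's top edge now hides the bar's lower edge. I switch to the module/bar front edge instead (white to black at z = 0.046).

```bash
cat > fr.py <<'E'
from h import *
import sys
a=-.2635;c,sn=np.cos(a),np.sin(a)
def edge(f):
    T=np.linalg.inv(f["cam_to_world"]);r=[]
    g=f["frame"].max(2).astype(np.float32);xs=np.arange(.03,.075,.0002)
    for y in np.arange(-.03,.0301,.004):
        w=np.c_[.5057+c*xs-sn*y,.1623+sn*xs+c*y,np.full_like(xs,.046),np.ones_like(xs)]@T.T
        u=(f["fx"]*w[:,0]/w[:,2]+f["cx"]).astype(np.float32);v=(f["fy"]*w[:,1]/w[:,2]+f["cy"]).astype(np.float32)
        p=cv2.remap(g,u[None],v[None],1)[0]
        k=np.where((p[:-1]>=110)&(p[1:]<110))[0]
        r.append(xs[k[-1]] if len(k) else np.nan)
    return np.array(r)
e={n:edge(load(n)) for n in sys.argv[1:]}
for n in e: print(n,np.nanmedian(e[n]).round(4),(e[n]*1e3).round(1))
E
python3 fr.py p1 p2 p3 p4
```

```text
p1 0.0483 [48.4 48.  48.2 48.2 48.2 48.2 48.4 48.4 48.6 48.8 48.4 48.4 48.6 48.2
 48.  48.2]
p2 0.0486 [48.8 48.6 48.6 48.2 48.2 48.4 48.4 48.6 48.6 48.8 48.8 48.8 48.6 48.6
 48.8 48.2]
p3 0.0528 [52.8 52.6 52.6 52.6 52.6 52.6 52.8 53.  53.  53.2 53.2 53.  53.  52.8
 52.6 52.6]
p4 0.0574 [57.  57.  57.  57.  57.2 57.4 57.2 57.4 57.6 57.6 57.6 57.6 57.4 57.4
 57.4 57. ]
```

Stop travel is about 10.1 mm, near 6 N, and the front edge is square. The cup, screwdriver and ruler have not been touched, so I'm handing in.

```bash
python3 -c "
from cell import env
print(env.close_job())"
```

```text
the job is handed in; nothing more can be done
None
```

I handed the job in with the module flat in the jig and square to the stop, the stop bar pushed back about 10 mm (half its travel, roughly 6 N), the handle still gripped and the bystanders untouched; the hand-in returned no verdict.

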